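Snap the toolbox shut, then find which way the tin's cap turns and hold it off

TASK

First press the toolbox's hinged lid down until its spring clip snaps and it stays fully shut, so that no grit can fall in. Then take the twist cap off the steel tin: it may loosen clockwise or anticlockwise and nothing shows which, so try it both ways. Finish still holding the cap in the gripper, roughly level and lifted at least 5 cm above its place on the tin, and leave the mallet, tile and scraper where they lie.

Things in the scene. Friction and masses are not known exactly. Their poses are not given: they have to be found in the camera images.
- lid (a joint): Hinge of the toolbox lid, rad: 0 = fully shut, grows as the front edge rises; starts part-open, 0.4 to 0.8. Stiff: the lid stays where it is left (some 3 N at its front edge moves it). The spring clip resists from about 0.08 rad, rising to some 8 N on the press point at about 0.025 rad; past that it snaps to 0 and stays.
- lid_hinge (a point): Middle of the lid's hinge line, on the far top rim of the black toolbox (160 deep, 260 wide, 100 mm high without lid; fixed to the bench). z is up, y along the hinge, -x towards the box's front, where the clip is. At lid angle q a lid point L in front of the hinge and n above the lid's underside is at x = -L cos q + n sin q, z = L sin q + n cos q here.
- lid_press (a point): Point on the lid's top face to press, centre of the yellow patch, 135 mm from the hinge line and 25 mm from the lid's front edge, above the clip; moves with the lid, z = outward normal. The lid is a black slab 160 x 260 x 12 mm, hinged at the far edge of its underside; a grey handle bar 6 mm high lies on it 55 mm from the hinge.
- cap_mid (a point): Middle, half-way up, of the tin's round stainless twist cap: 56 mm in diameter, 30 mm high, about 80 g, ribbed side, red index line on its top from the centre out along its +x; z is its axis. Seated, this point is 0.111 m above the bench.
- tin_base (a point): Centre of the tin's underside on the bench, z up. An upright stainless canister 53 mm in diameter in a wooden holder (110 mm square, 14 mm high, 68 mm collar up to 26 mm) screwed to the bench: it cannot turn or lift. At the start the cap is closed: its +x is within 0.1 rad of the tin's +x.
- mallet_mid (a point): Wooden mallet lying flat near the far side of the bench, 270 mm long, head 100 mm long and 60 mm in diameter; this point is on its axis. Leave alone.
- tile: Grey ceramic tile offcut 110 x 75 x 8 mm lying flat; origin at the centre of its underside. Leave alone.
- scraper: Yellow plastic scraper 180 mm long, 60 mm wide at the blade, 16 mm high, lying flat; origin on its underside near the middle. Leave alone.
- tin_neck (a point): Centre of the tin's shoulder, 95 mm above the bench, hidden under the cap. The cap locks by inner lugs: closed it lifts 3 mm at most. One way it turns freely (without rising) and lifts off once 45 to 100 degrees from closed; the other way it stops dead within about 25 degrees and a light grip (30 N) slips round it. Which way is free varies and cannot be seen.
Things that resemble listed ones, but are neither listed nor needed, are in the scene too. Of the things that look like the part that bears cap_mid, the smallest one is meant.

How it is judged:
By the outcome, as a careful person would: the job done as asked, in the order asked, and still so for the second after the job is handed in, while the arm keeps its last pose, push and grip.
It also fails if it takes over 51 s, if anything falls off the work surface, if the arm or the gripper's body presses on something with over 40 N, if the wrist force passes 120 N, or if a joint passes its speed limit or range.

ROBOT

A 6-joint arm with a two-finger parallel gripper is mounted at the origin on the work surface. World frame = base frame: x ahead of the robot, y to its left, z up, the work surface at z = 0. Lengths are in m, angles in degrees, forces in N, time in s.
With the tool pointing down it reaches from about 0.35 to 0.875 m from the base axis. Payload 4.2 kg.
Tool frame: the origin (TCP) lies where the fingers leave the gripper's body, on its centre line; the fingertips stand 70 mm ahead of it and the grasp point (between the pads) lies 51 mm ahead of it; z points along the fingers, y is the direction in which the jaws open and shut (so a half turn about z gives the same grasp; the last joint's range is limited). The gripper opens to 87 mm and grips with 3 to 60 N. Pads are 19 mm wide; open, the fingers measure 117 mm over their backs; the gripper's body (75 mm by 190 mm) begins 51 mm behind the grasp point.
Start: joints at [80.707, 22.042, 0.453, 0, -68.411, -14.817], TCP at [0.255, 0.57, 0.292] pointing down, gripper open.
Joint ranges: [-179.83, 179.83], [-69.29, 118.12], [-61.27, 80.66], [-181.25, 117.63], [-171.15, -9.14], [-177.46, 177.46]. Speed limits (degrees/s): [159.86, 159.86, 180, 180, 180, 180].

INTERFACE

Orientations are given as a 3x3 rotation matrix whose columns are the frame's x, y, z axes.
In Python, from station import sense, capture, camera_model, finish_job gives the robot as it stands.
- The arm moves only by the shell command python3 -m inch 'ROWS'. ROWS is JSON, a list of rows, each an object with "hand": the closure, from 0 (fully open) to 1 (shut); "slide": the shift along the world's x, y, z in cm, a list of three; "yaw": the turn about the world's z in rad. A call has 1 to 10 rows; each row is the pose to reach, as a shift and turn from the pose commanded when the call began; what a row does not reach only later rows make up. A row lasts 1/8 s, in which the tool goes at most 62.5 mm and 10.7 degrees, less where a joint would pass 70% of its speed; a pose out of reach is approached as far as the arm can. A call with a gripper value outside its range is refused whole. The fingers move at their own pace and stop on an object; the grip force is fixed at half the most. Time passes only in rows, so rows that repeat a pose let the fingers close. It gives the time, the measured TCP pose, the force and the opening at its end, in the units of the state.
- sense(): the state, without advancing time (a new reading comes with each control period).
- capture(name): name is "scene" or "top" or "wrist"; returns the picture (400x640x3 uint8, blue, green, red); there is no depth.
- camera_model(name): a dict with "mtx" (3x3 intrinsics, pixels), "xyz" and "orientation" of the camera in the world; the wrist camera has in their place "tool_from_camera" (4x4, takes a point from camera to tool coordinates, whose origin is the TCP and whose axes are the flange's). Camera axes: x right, y up, looking along -z (the intrinsics and any distortion apply to the point x, -y, -z); pixel columns grow to the right and rows downward; lengths in m; the calibration is good to about 2 mm. A picture is of the moment at which its call begins: read the wrist's pose just before it. camera_model takes no time and is no camera call.
- finish_job(): hands the job in, once; it reports no verdict.
The state is a dict: "time_s": time; "joints": joint angles; "joint_velocities": joint speeds; "effort": joint torques, N m; "tcp_pos": TCP position; "ee_rot": TCP orientation; "wrist_force": force on the tool from outside, world axes, zero at the start; "moment": the same for the moment, N m; "gripper_width": opening from 0.0 (shut) to 1.0 (fully open).
Only numpy, scipy, OpenCV 4.12 (cv2) and the standard library are available. Lean on these libraries where they do the work, as an engineer would, in place of code of your own. Each camera call takes 0.05 s, during which the arm holds its last target. There are 200 camera calls.

## Working session

There is one attempt and no reset: what is moved stays moved. The work goes in short steps, Python scripts to look and compute and a shell command to move; the robot and the scene stay as the last step left them, time stands still between calls to the robot, and variables do not carry over. Pictures are saved under pics/ and viewed, about 8 in all and at most 12, crops included, and the job is handed in when it is done.

```bash
ls; mkdir -p pics; python3 - <<'E'
from station import *
import cv2,numpy as np
print(sense())
for n in("scene","top","wrist"):
    m=camera_model(n); print(n,m)
    cv2.imwrite(f"pics/{n}0.png",capture(n))
E
```

```text
pics
{'time_s': 0.0, 'joints': array([ 8.07070162e+01,  2.20898438e+01,  3.79903161e-01, -3.03047670e-02,
       -6.84123076e+01, -1.48162418e+01]), 'joint_velocities': array([-0.03021617,  0.00178795, -0.07248685,  0.09009909, -0.07677125,
        0.04131704]), 'effort': array([-9.19236882e-04, -3.90663207e+01,  1.87402046e+01,  4.22001645e+00,
        1.08812356e-02, -2.03806576e-04]), 'tcp_pos': array([0.25508811, 0.57007045, 0.29116656]), 'ee_rot': array([[ 9.12688724e-01, -4.08654627e-01, -8.29899984e-04],
       [-4.08655463e-01, -9.12686478e-01, -2.02616212e-03],
       [ 7.05620300e-05,  2.18839848e-03, -9.99997603e-01]]), 'wrist_force': array([-0.36618065,  0.0054974 ,  0.70143399]), 'moment': array([-0.019507  , -0.02631789, -0.01601161]), 'gripper_width': 1.001326931312778}
scene {'mtx': array([[465.63461651,   0.        , 324.71462517],
       [  0.        , 465.63461651, 199.88872624],
       [  0.        ,   0.        ,   1.        ]]), 'xyz': array([ 1.09851192, -0.792425  ,  1.62567337]), 'orientation': array([[ 0.85526413, -0.43739235,  0.27786903],
       [ 0.518034
[... 330 characters left out ...]
7333936e-02,  9.95366267e-01, -9.26487298e-02],
       [-9.99668748e-01,  2.55825264e-02, -2.81585745e-03],
       [-4.32620945e-04,  9.26905013e-02,  9.95694875e-01]])}
wrist {'mtx': array([[281.42738412,   0.        , 321.78826393],
       [  0.        , 281.42738412, 198.27630278],
       [  0.        ,   0.        ,   1.        ]]), 'tool_from_camera': array([[ 5.52301038e-04,  9.65622759e-01,  2.59946885e-01,
         7.18578367e-02],
       [ 9.99999829e-01, -4.83903707e-04, -3.27114945e-04,
         6.49531510e-04],
       [-1.90080374e-04,  2.59947022e-01, -9.65622861e-01,
        -9.21524380e-02],
       [ 0.00000000e+00,  0.00000000e+00,  0.00000000e+00,
         1.00000000e+00]])}
```

View pics/scene0.png

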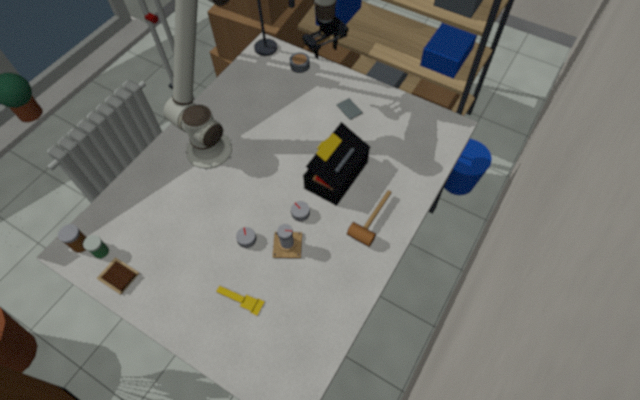

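View pics/top0.png

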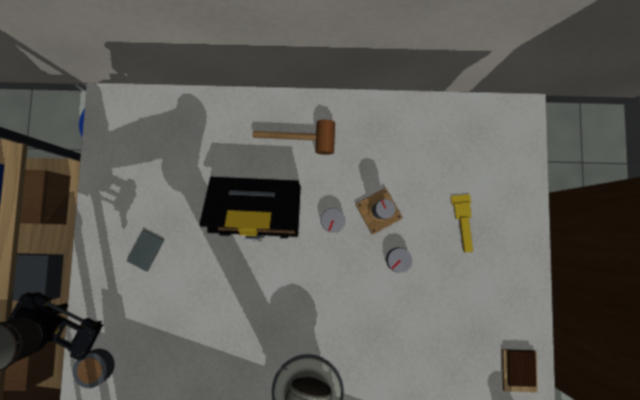

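The scene view shows the toolbox at (337,165) and three steel-and-red caps at (246,237), (300,211) and (286,232). In the top view they are at (399,260), (332,220) and (384,208). Only the last stands in the wooden holder, and it looks smallest. I'll confirm that in an enlarged crop.

```bash
cat > h.py <<'E'
import numpy as np,cv2
from station import *
def ray(n,uv,pose=None):
    m=camera_model(n);K=m["mtx"]
    if n=="wrist":
        T=m["tool_from_camera"];R=pose[1]@T[:3,:3];c=pose[0]+pose[1]@T[:3,3]
    else: R,c=m["orientation"],m["xyz"]
    d=np.linalg.inv(K)@[uv[0],uv[1],1]
    d=R@(d*[1,-1,-1]);return np.array(c),d/np.linalg.norm(d)
def tri(rays):
    A=sum(np.eye(3)-np.outer(d,d) for c,d in rays);b=sum((np.eye(3)-np.outer(d,d))@c for c,d in rays)
    p=np.linalg.solve(A,b);return p,[np.linalg.norm((np.eye(3)-np.outer(d,d))@(p-c))for c,d in rays]
def atz(n,uv,z,pose=None):
    c,d=ray(n,uv,pose);return c+d*(z-c[2])/d[2]
def proj(n,p,pose=None):
    m=camera_model(n)
    if n=="wrist":
        T=m["tool_from_camera"];R=pose[1]@T[:3,:3];c=pose[0]+pose[1]@T[:3,3]
    else: R,c=m["orientation"],m["xyz"]
    q=(R.T@(np.array(p)-c))*[1,-1,-1];q=m["mtx"]@q;return q[:2]/q[2]
E
python3 - <<'E'
import cv2,numpy as np
t=cv2.imread("pics/top0.png");s=cv2.imread("pics/scene0.png")
a=cv2.resize(t[165:285,190:430],None,fx=3.33,fy=3.33,interpolation=cv2.INTER_CUBIC)[:300] if 0 else cv2.resize(t[170:280,195:420],(800,391),interpolation=cv2.INTER_CUBIC)
cv2.imwrite("pics/ctop.png",a)
b=cv2.resize(s[120:265,230:390],(662,600),interpolation=cv2.INTER_CUBIC)
cv2.imwrite("pics/cscene.png",b)
E
```

```text
(no output)
```

View pics/ctop.png

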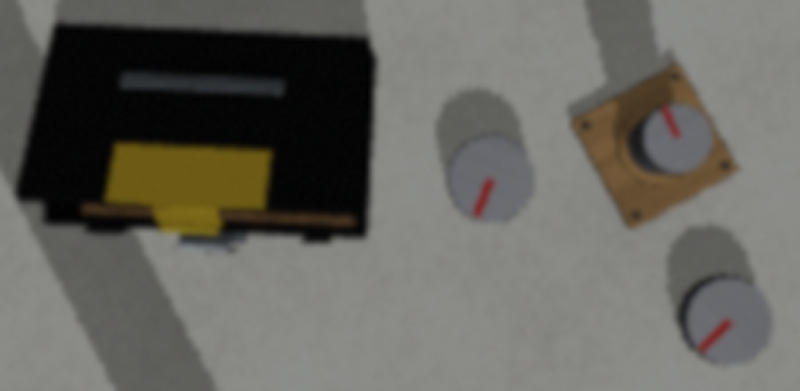

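View pics/cscene.png

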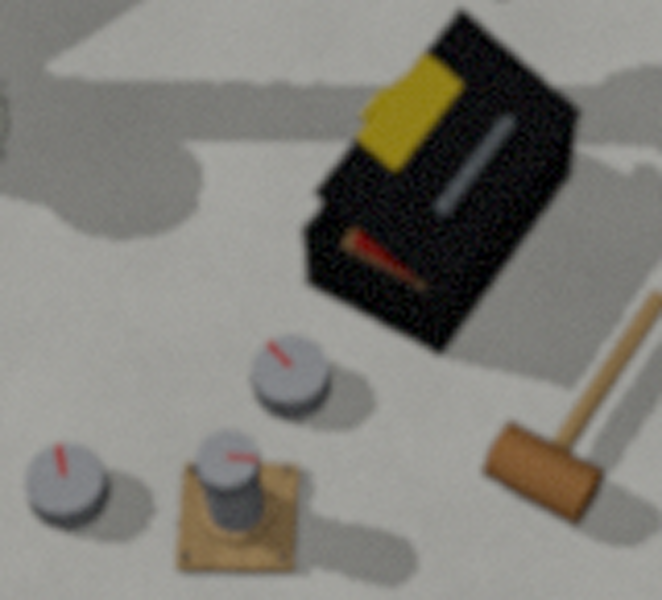

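Confirmed: the cap on the tin in the holder (top 386,209; scene 285,231) is about 19 px across, against 24 px for the two lying on the bench. It is the target. The lid is part-open, with the yellow patch at top (248,220) and scene (330,147).

```bash
python3 - <<'E'
from h import *
T=lambda u,v:(195+u*225/800-.36,170+v*110/391-.36)
S=lambda u,v:(230+u*160/662-.38,120+v*145/600-.38)
P={"cap":((679,138),(229,460)),"p+f":((112,143),(465,85)),"p-f":((273,150),(397,173)),"p-n":((267,210),(358,140)),"p+n":((104,203),(430,55)),
"h+":((120,80),(512,120)),"h-":((285,88),(443,212)),"hingeL":((57,25),(578,112)),
"redtip":((666,108),(258,459))}
for k,(a,b) in P.items():
    p,e=tri([ray("top",T(*a)),ray("scene",S(*b))]);print(k,p.round(4),np.round(e,4))
for k,uv in {"h1":(571,122),"h2":(673,63),"h3":(739,170),"h4":(630,228)}.items(): print(k,atz("top",T(*uv),.014).round(4))
print("mallet",atz("top",(325,137),.03),atz("top",(253,134),.03))
E
```

```text
cap [ 0.5521 -0.2101  0.1217] [0.0019 0.0019]
p+f [0.534  0.2356 0.1528] [0.0008 0.0008]
p-f [0.5321 0.1103 0.1553] [0.0014 0.0014]
p-n [0.4867 0.112  0.1736] [0.0029 0.0029]
p+n [0.4894 0.2384 0.1664] [0.0038 0.0038]
h+ [0.5858 0.2374 0.1297] [0.0011 0.0011]
h- [0.5836 0.106  0.1338] [0.0026 0.0026]
hingeL [0.6307 0.2949 0.1086] [0.0003 0.0003]
redtip [ 0.5755 -0.1984  0.1273] [0.0019 0.0019]
h1 [ 0.5693 -0.1351  0.014 ]
h2 [ 0.624  -0.2245  0.014 ]
h3 [ 0.5309 -0.2833  0.014 ]
h4 [ 0.4777 -0.1882  0.014 ]
mallet [ 0.77658236 -0.03511494  0.03      ] [0.78039122 0.1914605  0.03      ]
```

Rough layout: hinge at about (0.627, 0.17, 0.10) with the lid angle at about 0.43 rad. The press point is near (0.510, 0.174, 0.162) now and near (0.492, 0.174, 0.112) when shut. I'll move above the patch with the fingers closed.

```bash
python3 -m inch '[{"hand":1,"slide":[1.5,-2.4,0],"yaw":0},{"hand":1,"slide":[4,-6.5,0],"yaw":0},{"hand":1,"slide":[7.3,-11.5,0],"yaw":0},{"hand":1,"slide":[10.6,-16.8,0],"yaw":0},{"hand":1,"slide":[13.9,-22,0],"yaw":0},{"hand":1,"slide":[17.2,-27.3,0],"yaw":0},{"hand":1,"slide":[20.5,-32.5,0],"yaw":0},{"hand":1,"slide":[23,-36.5,0],"yaw":0},{"hand":1,"slide":[24.5,-39,-1],"yaw":0},{"hand":1,"slide":[25,-39.6,-2],"yaw":0}]'; python3 - <<'E'
from h import *
s=sense();print(s["tcp_pos"],s["joints"].round(1),s["wrist_force"],s["gripper_width"])
E
```

```text
time_s: 1.4
tcp_pos: [0.5057, 0.173, 0.2717]
ee_rot: [[0.912, -0.411, -0.0], [-0.411, -0.912, -0.0], [-0.0, 0.0, -1.0]]
wrist_force: [-0.7, -0.1, -0.1]
gripper_width: 0.022
[0.50573966 0.17297403 0.27166319] [ 36.3  14.2 -14.1  -0.  -61.8  29.5] [-0.65928631 -0.09052453 -0.06669316] 0.022200897839861487
```

```bash
python3 -m inch '[{"hand":1,"slide":[0,0,-1.5],"yaw":0},{"hand":1,"slide":[0,0,-3],"yaw":0},{"hand":1,"slide":[0,0,-4],"yaw":0},{"hand":1,"slide":[-0.2,0,-4.8],"yaw":0},{"hand":1,"slide":[-0.5,0,-5.5],"yaw":0},{"hand":1,"slide":[-0.7,0,-6.2],"yaw":0},{"hand":1,"slide":[-0.9,0,-6.9],"yaw":0},{"hand":1,"slide":[-1.1,0,-7.4],"yaw":0},{"hand":1,"slide":[-1.2,0,-7.8],"yaw":0}]'
python3 -m inch '[{"hand":1,"slide":[0,0,-0.3],"yaw":0},{"hand":1,"slide":[0,0,-0.6],"yaw":0},{"hand":1,"slide":[-0.1,0,-0.8],"yaw":0}]'
```

```text
time_s: 2.52
tcp_pos: [0.4933, 0.1744, 0.1941]
ee_rot: [[0.913, -0.408, 0.0], [-0.408, -0.913, -0.0], [0.0, -0.0, -1.0]]
wrist_force: [0.2, -0.4, 1.7]
gripper_width: 0.004
time_s: 2.9
tcp_pos: [0.4925, 0.1745, 0.1872]
ee_rot: [[0.913, -0.408, 0.001], [-0.408, -0.913, -0.0], [0.001, -0.0, -1.0]]
wrist_force: [-1.6, -1.8, 9.2]
gripper_width: 0.003
```

```bash
python3 -m inch '[{"hand":1,"slide":[0,0,-0.3],"yaw":0},{"hand":1,"slide":[0,0,-0.5],"yaw":0},{"hand":1,"slide":[0,0,-0.5],"yaw":0}]'
python3 -m inch '[{"hand":1,"slide":[0,0,-0.3],"yaw":0},{"hand":1,"slide":[0,0,-0.3],"yaw":0}]'
```

```text
time_s: 3.28
tcp_pos: [0.492, 0.1744, 0.182]
ee_rot: [[0.913, -0.408, -0.0], [-0.408, -0.913, -0.0], [-0.0, 0.001, -1.0]]
wrist_force: [-2.9, 0.7, 7.4]
gripper_width: 0.004
time_s: 3.52
tcp_pos: [0.492, 0.1745, 0.1818]
ee_rot: [[0.913, -0.407, 0.0], [-0.407, -0.913, -0.001], [0.001, 0.001, -1.0]]
wrist_force: [-9.7, 0.1, 24.2]
gripper_width: 0.007
```

The tip stopped hard at z = 0.112, which is the shut height, and the force rose to 24 N. I'll lift, move above the cap and look at both.

```bash
python3 -m inch '[{"hand":1,"slide":[0,0,2],"yaw":0},{"hand":1,"slide":[0,0,6],"yaw":0},{"hand":0.5,"slide":[0.3,-2,10],"yaw":-0.1},{"hand":0,"slide":[1.2,-7,12.5],"yaw":-0.28},{"hand":0,"slide":[2,-12.5,13],"yaw":-0.46},{"hand":0,"slide":[3,-18,13],"yaw":-0.64},{"hand":0,"slide":[4,-23.5,13],"yaw":-0.82},{"hand":0,"slide":[4.8,-29,13],"yaw":-1.0},{"hand":0,"slide":[5.2,-31.5,13],"yaw":-1.15},{"hand":0,"slide":[5.2,-32,13],"yaw":-1.3}]'; python3 -m inch '[{"hand":0,"slide":[0,0,0],"yaw":-0.1},{"hand":0,"slide":[0,0,0],"yaw":-0.2},{"hand":0,"slide":[0,0,0],"yaw":-0.2}]'; python3 - <<'E'
from h import *
s=sense();a=capture("wrist");np.savez("w1.npz",p=s["tcp_pos"],R=s["ee_rot"]);cv2.imwrite("pics/w1.png",a)
print(s["tcp_pos"],s["joints"].round(1));t=capture("top");c=capture("scene")
cv2.imwrite("pics/top1.png",t);cv2.imwrite("pics/scene1.png",c)
z=lambda i,x,y:cv2.resize(i[y:y+120,x:x+150],(400,320),interpolation=cv2.INTER_CUBIC)
b=np.vstack([cv2.resize(a,(400,250)),np.zeros((20,400,3),np.uint8)])
cv2.imwrite("pics/m1.png",np.hstack([z(t,185,150),z(c,270,100)]))
E
```

```text
time_s: 4.78
tcp_pos: [0.544, -0.1475, 0.3069]
ee_rot: [[-0.158, -0.987, -0.002], [-0.988, 0.158, 0.0], [0.0, 0.002, -1.0]]
wrist_force: [-0.3, 0.1, -0.0]
gripper_width: 0.835
time_s: 5.15
tcp_pos: [0.544, -0.1456, 0.3074]
ee_rot: [[-0.342, -0.94, -0.002], [-0.94, 0.342, 0.0], [0.0, 0.002, -1.0]]
wrist_force: [0.7, 0.3, -0.0]
gripper_width: 0.995
[ 0.54396916 -0.14559525  0.30737162] [  1.5  15.5  -7.   -0.  -67.7 -21.5]
```

View pics/m1.png

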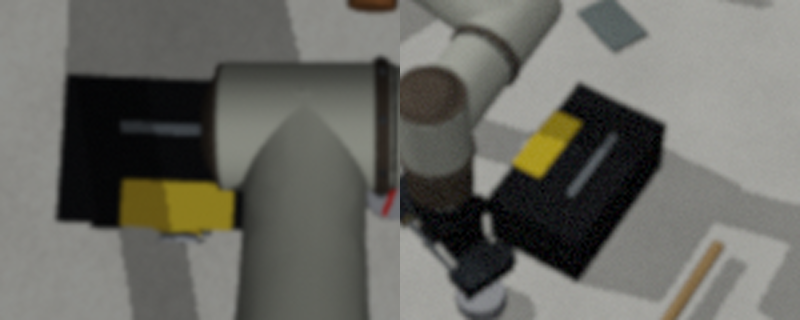

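View pics/w1.png

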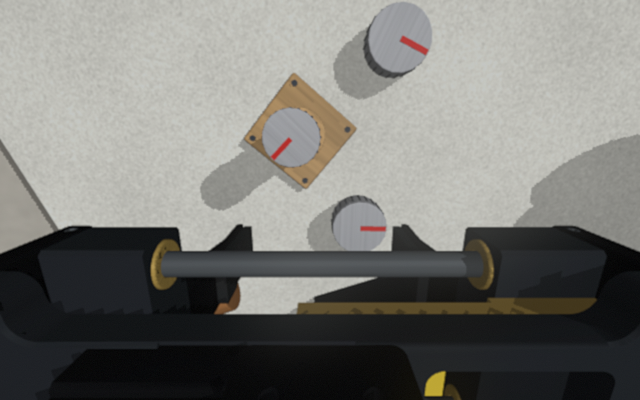

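The lid is flush: the red inside no longer shows at the side and the scene view shows a flat top. The wrist view shows the target cap in the holder at (291,137), with the larger decoys at (400,38) and (359,224).

```bash
python3 - <<'E'
from h import *
d=np.load("w1.npz");pose=(d["p"],d["R"])
w=ray("wrist",(291.5,137.5),pose)
t=ray("top",(385.6,208.5));s=ray("scene",(285,230.8))
for c in ([w,t],[w,s],[w,t,s]): p,e=tri(c);print(p.round(4),np.round(e,4))
print(atz("wrist",(291.5,137.5),.126,pose))
for uv in((293,74),(356,128),(307,188),(245,139)):print(atz("wrist",uv,.014,pose))
print(atz("wrist",(359,224),.05,pose),atz("wrist",(400,38),.05,pose))
E
```

```text
[ 0.5507 -0.21    0.1294] [0.0007 0.0007]
[ 0.5529 -0.2093  0.1208] [0.0009 0.0009]
[ 0.5522 -0.21    0.1216] [0.0001 0.002  0.0019]
[ 0.55175017 -0.21011786  0.126     ]
[ 0.53378279 -0.28149986  0.014     ]
[ 0.47942155 -0.19104824  0.014     ]
[ 0.56963177 -0.1368266   0.014     ]
[ 0.62391217 -0.22833101  0.014     ]
[ 0.51786072 -0.07498589  0.05      ] [ 0.40669546 -0.26898509  0.05      ]
```

```bash
python3 -m inch '[{"hand":0,"slide":[0.4,-3.2,-1],"yaw":0},{"hand":0,"slide":[0.8,-6.4,-3],"yaw":0},{"hand":0,"slide":[0.8,-6.4,-6],"yaw":0},{"hand":0,"slide":[0.8,-6.4,-9],"yaw":0},{"hand":0,"slide":[0.8,-6.4,-12],"yaw":0},{"hand":0,"slide":[0.8,-6.4,-14],"yaw":0},{"hand":0,"slide":[0.8,-6.4,-14.2],"yaw":0},{"hand":0,"slide":[0.8,-6.4,-14.2],"yaw":0}]'; python3 - <<'E'
from h import *
s=sense();cv2.imwrite("pics/w2.png",capture("wrist"));print(s["joints"].round(1))
E
```

```text
time_s: 6.3
tcp_pos: [0.5528, -0.2096, 0.1669]
ee_rot: [[-0.342, -0.94, 0.001], [-0.94, 0.342, -0.0], [0.0, -0.001, -1.0]]
wrist_force: [-0.1, -0.5, 0.1]
gripper_width: 1.001
[ -5.1  25.4 -13.9   0.  -50.6 -15. ]
```

View pics/w2.png

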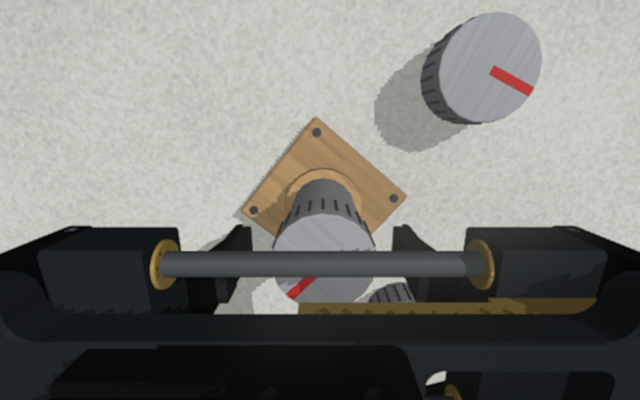

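The cap is centred between the fingers (cap at about (323,250), with the fingers at 235 and 410). Next I grip, then try turning.

```bash
python3 -m inch '[{"hand":1,"slide":[0,0,0],"yaw":0},{"hand":1,"slide":[0,0,0],"yaw":0},{"hand":1,"slide":[0,0,0],"yaw":0},{"hand":1,"slide":[0,0,0],"yaw":0},{"hand":1,"slide":[0,0,0],"yaw":0}]'; python3 -m inch '[{"hand":1,"slide":[0,0,0],"yaw":0.1},{"hand":1,"slide":[0,0,0],"yaw":0.2},{"hand":1,"slide":[0,0,0],"yaw":0.3},{"hand":1,"slide":[0,0,0],"yaw":0.4},{"hand":1,"slide":[0,0,0],"yaw":0.5},{"hand":1,"slide":[0,0,0],"yaw":0.6},{"hand":1,"slide":[0,0,0],"yaw":0.6}]'; python3 -c "
from h import *
s=sense();print(s['moment'],s['wrist_force'],s['gripper_width'],s['joints'].round(1))"
```

```text
time_s: 6.98
tcp_pos: [0.5523, -0.2095, 0.1664]
ee_rot: [[-0.343, -0.939, -0.0], [-0.939, 0.343, -0.0], [0.0, 0.0, -1.0]]
wrist_force: [0.4, 0.1, 1.5]
gripper_width: 0.642
time_s: 7.85
tcp_pos: [0.5537, -0.2098, 0.1665]
ee_rot: [[0.245, -0.969, 0.004], [-0.969, -0.245, -0.0], [0.001, -0.004, -1.0]]
wrist_force: [5.2, -1.7, -4.0]
gripper_width: 0.623
[-0.47454855 -1.39048639 -0.4409264 ] [ 5.15602349 -1.69367761 -3.99367908] 0.6230967198179743 [ -5.1  25.5 -13.9   0.  -50.4  19.3]
```

```bash
cat > red.py <<'E'
from h import *
def red(im):
    b,g,r=[im[...,i].astype(int) for i in range(3)]
    m=(r>90)&(r>2*g)&(r>2*b);m[:170]=0;ys,xs=np.nonzero(m)
    return len(xs),xs.mean().round(1) if len(xs) else None,ys.mean().round(1) if len(xs) else None
E
python3 - <<'E'
from red import *
a=capture("wrist");cv2.imwrite("pics/w3.png",a);print(red(cv2.imread("pics/w2.png")),red(a))
E
```

```text
(243, np.float64(300.1), np.float64(286.5)) (519, np.float64(432.8), np.float64(238.8))
```

View pics/w3.png

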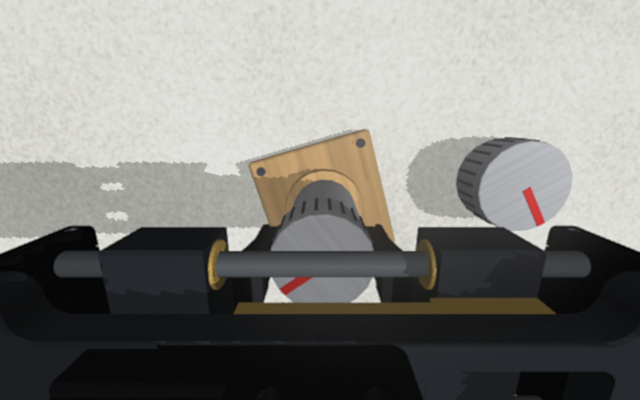

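The cap turned about 20° with the gripper, then the jaws slipped round it: the line moved relative to the jaws and the moment is −0.44 Nm. The positive direction (anticlockwise seen from above) is therefore blocked, so I turn the other way.

```bash
python3 -m inch '[{"hand":1,"slide":[0,0,0],"yaw":-0.12},{"hand":1,"slide":[0,0,0],"yaw":-0.28},{"hand":1,"slide":[0,0,0],"yaw":-0.44},{"hand":1,"slide":[0,0,0],"yaw":-0.6},{"hand":1,"slide":[0,0,0],"yaw":-0.76},{"hand":1,"slide":[0,0,0],"yaw":-0.92},{"hand":1,"slide":[0,0,0],"yaw":-1.08},{"hand":1,"slide":[0,0,0],"yaw":-1.2},{"hand":1,"slide":[0,0,0],"yaw":-1.2}]';python3 - <<'E'
from red import *
s=sense();a=capture("wrist");cv2.imwrite("pics/w4.png",a);b=cv2.imread("pics/w3.png")
print(s['moment'],s['joints'].round(1))
cv2.imwrite("pics/m4.png",cv2.resize(np.hstack([b[190:320,230:410],a[190:320,230:410]]),None,fx=2,fy=2))
E
```

```text
time_s: 9.02
tcp_pos: [0.552, -0.2092, 0.1664]
ee_rot: [[-0.813, -0.583, -0.001], [-0.583, 0.813, 0.0], [0.001, 0.001, -1.0]]
wrist_force: [0.3, 0.9, 0.8]
gripper_width: 0.62
[ 0.42906069 -0.35617385 -0.01741204] [ -5.1  25.4 -14.   -0.  -50.7 -49.3]
```

View pics/m4.png

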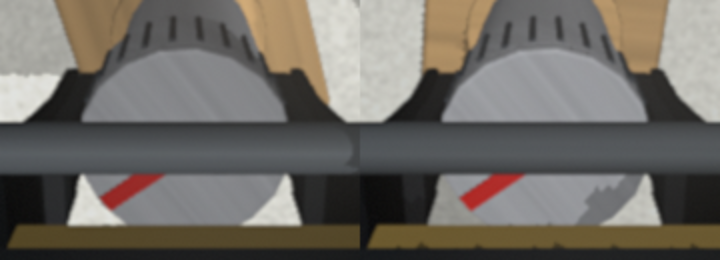

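The line kept its place in the jaws through 69° of turn with almost no moment, so this is the free way. I'll keep turning past 100° from closed, then lift gently.

```bash
python3 -m inch '[{"hand":1,"slide":[0,0,0],"yaw":-0.14},{"hand":1,"slide":[0,0,0],"yaw":-0.3},{"hand":1,"slide":[0,0,0],"yaw":-0.46},{"hand":1,"slide":[0,0,0],"yaw":-0.62},{"hand":1,"slide":[0,0,0],"yaw":-0.78},{"hand":1,"slide":[0,0,0],"yaw":-0.94},{"hand":1,"slide":[0,0,0],"yaw":-1.02},{"hand":1,"slide":[0,0,0],"yaw":-1.02}]'; python3 -m inch '[{"hand":1,"slide":[0,0,0.2],"yaw":0},{"hand":1,"slide":[0,0,0.4],"yaw":0},{"hand":1,"slide":[0,0,0.6],"yaw":0},{"hand":1,"slide":[0,0,0.8],"yaw":0},{"hand":1,"slide":[0,0,0.8],"yaw":0}]'; python3 -c "
from h import *
s=sense();print(s['moment'],s['joints'].round(1))"
```

```text
time_s: 10.07
tcp_pos: [0.5524, -0.2095, 0.1664]
ee_rot: [[-0.922, 0.387, 0.0], [0.387, 0.922, -0.0], [-0.0, -0.0, -1.0]]
wrist_force: [1.6, 0.1, 1.1]
gripper_width: 0.625
time_s: 10.7
tcp_pos: [0.5521, -0.2094, 0.1744]
ee_rot: [[-0.921, 0.388, -0.0], [0.388, 0.921, 0.0], [0.0, 0.0, -1.0]]
wrist_force: [0.0, 1.7, -0.1]
gripper_width: 0.623
[ 0.71657279 -0.13312667 -0.00496207] [  -5.1   24.9  -13.5   -0.   -51.7 -107.8]
```

```bash
python3 -m inch '[{"hand":1,"slide":[0,0,1],"yaw":0},{"hand":1,"slide":[0,0,2.5],"yaw":0},{"hand":1,"slide":[0,0,4.5],"yaw":0},{"hand":1,"slide":[0,0,6.5],"yaw":0},{"hand":1,"slide":[0,0,8.5],"yaw":0},{"hand":1,"slide":[0,0,9.7],"yaw":0},{"hand":1,"slide":[0,0,10],"yaw":0},{"hand":1,"slide":[0,0,10],"yaw":0},{"hand":1,"slide":[0,0,10],"yaw":0}]'; python3 - <<'E'
from red import *
a=capture("wrist");t=capture("top");c=capture("scene")
z=lambda i,x,y:cv2.resize(i[y:y+150,x:x+200],(400,300),interpolation=cv2.INTER_CUBIC)
r=np.hstack([cv2.resize(a,(480,300)),z(c,230,110)[:,:320]])
cv2.imwrite("pics/m5.png",np.vstack([r,np.hstack([z(t,200,130),z(c,230,170)])]))
E
```

```text
time_s: 11.82
tcp_pos: [0.5519, -0.2095, 0.2734]
ee_rot: [[-0.921, 0.389, -0.002], [0.389, 0.921, 0.0], [0.002, -0.0, -1.0]]
wrist_force: [-0.8, -0.2, -0.4]
gripper_width: 0.624
```

View pics/m5.png

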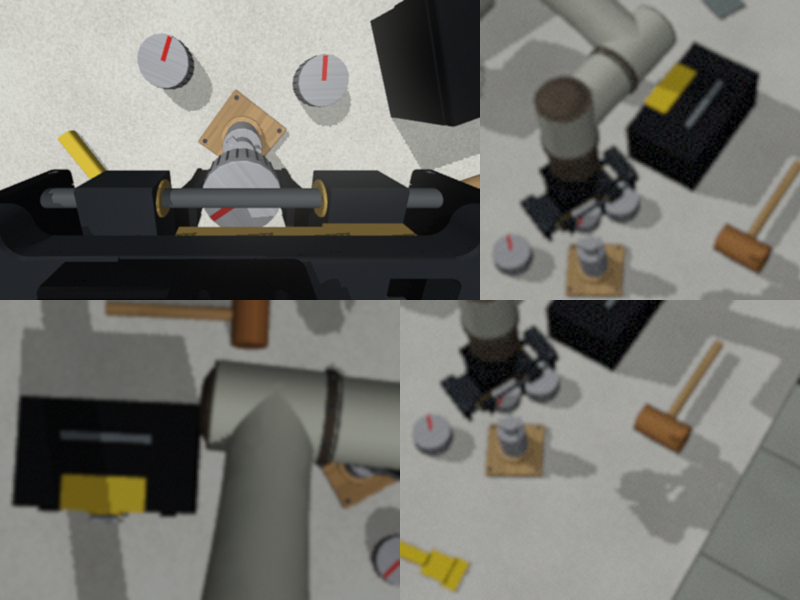

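The cap is in the jaws and the tin's neck is bare below it. The lid is still flush, and the mallet and scraper lie where they were. Handing in.

```bash
python3 -c "
from station import *
finish_job();s=sense();print(s['time_s'],s['gripper_width'],s['tcp_pos'])"
```

```text
the job is handed in; nothing more can be done
the job is handed in; nothing more can be done
```

The toolbox lid is clipped shut, and the gripper is holding the tin's cap, level, about 10.7 cm above its seat. I handed the job in at about 12 s of the 51 s allowed; no verdict is reported.

- **Lid:** The resistance rose to about 9 N as the clip came in. The fingertips then stopped hard at z = 0.112 m, the shut height, at 24 N. Later pictures show the lid flush.
- **Cap:** Turned anticlockwise (seen from above), it stopped after about 20° and the jaws slipped round it. Clockwise it turned freely, and I took it past 100° from closed. It lifted off with almost no force.
- **Last checks:** The jaws are about 54 mm open on the cap and the tool is vertical within the sensor noise. The tin's neck is bare below, and the mallet and scraper look unmoved.
- **What disagreed or went unchecked:**
  - The two fixed cameras put the cap's top about 4 mm lower than the text does. Adding the wrist view gave 121–129 mm, so I used the text's 126 mm.
  - The opening reading drifted from 0.64 to 0.62 while turning.
  - The tile was only partly in the last crops. Nothing came near it.

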